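# Change over touch-latch kit boxes on a field clinic table

## Robot

A 7-joint arm with a two-finger parallel gripper is mounted at the origin on the work surface. World frame = base frame: x ahead of the robot, y to its left, z up, the work surface at z = 0. Lengths are in m, angles in rad, forces in N, time in s.
With the tool pointing down it reaches from about 0.4 to 0.85 m from the base axis. Payload 4.5 kg.
Tool frame: the origin (TCP) lies midway between the tips of the shut fingers; the grasp point (between the pads) lies 19 mm behind it; z points along the fingers, y is the direction in which the jaws open and shut (so a half turn about z gives the same grasp; the last joint's range is limited). The gripper opens to 85 mm and grips with 20 to 120 N. Pads are 22 mm wide; open, the fingers measure 114 mm over their backs; the gripper's body (76 mm by 85 mm) begins 54 mm behind the grasp point. The pads swing forward as they close: fully open they stand 13 mm farther back than shut.
Start: joints at [1.165, 0.689, -0.195, 1.565, 0.157, 0.902, -0.215], TCP at [0.266, -0.566, 0.231] pointing down, gripper open.
Joint ranges: [-3.01, 3.01], [-0.46, 2.08], [-1.47, 1.51], [0.13, 2.56], [-1, 4.14], [0.04, 2.09], [-2.66, 2.66]. Speed limits (rad/s): [2.57, 2.57, 3.14, 3.14, 3.14, 3.14, 3.14].

## Interface

Orientations are given as a rotation vector (axis times angle).
In Python, from plant import ctrl gives the robot as it stands.
- The arm moves only by the shell command python3 -m handwheel 'ROWS' [OPENING] [FORCE]. ROWS is text: rows parted by semicolons, each of 6 numbers parted by spaces: the shift along the world's x, y, z in m, then the turn, a rotation vector about the world's x, y, z in degrees. In form: x y z wx wy wz; .... A call has 1 to 20 rows; each row is the pose to reach, as a shift and turn from the pose commanded when the call began; what a row does not reach only later rows make up. A row lasts 1/12 s, in which the tool goes at most 41.7 mm and 7.16 degrees, less where a joint would pass 70% of its speed; a pose out of reach is approached as far as the arm can. A call with a gripper value outside its range is refused whole. OPENING is the closure, from 0 (fully open) to 1 (shut), set as the call begins (- or left out, the last holds). The fingers move at their own pace and stop on an object; FORCE is the grip in N (left out, the last holds). Time passes only in rows, so rows that repeat a pose let the fingers close. It gives the time, the measured TCP pose, the force and the opening at its end, in the units of the state.
- ctrl.state(): the state, without advancing time (a new reading comes with each control period).
- ctrl.get_image(name): name is "scene" or "top" or "wrist"; returns the picture (400x640x3 uint8, red, green, blue); there is no depth.
- ctrl.camera_params(name): a dict with "vertical_fov" (degrees; the focal length in pixels is half the picture's height over the tangent of half this angle, whatever the lens; pixels are square), "cx", "cy" (the principal point, pixels), "R" (3x3) and "t" (3): a world point X has camera coordinates R X + t. Camera axes: x right, y down, z forward; pixel columns grow to the right and rows downward; lengths in m; the calibration is good to about 2 mm. A picture is of the moment at which its call begins: read the wrist's pose just before it. camera_params takes no time and is no camera call; for the wrist camera it gives the pose at the moment of the call.
- ctrl.close_job(): hands the job in, once; it reports no verdict.
Trained networks look in the newest picture that a camera, given by its name, has taken for a name from the list of things; names that differ only in an ending like _2 or _b are one class to them, and where a whole thing is asked for, a point or a joint stands for the part that bears it (a point fixed in the world has none). Each returns a list of dicts, best first, with "confidence" (0 to 1); they miss things now and then, are a little off and sometimes report something else, mostly with a low value. They report only what shows in the picture. A call takes as long as a camera call.
- ctrl.recognise(camera, thing): "xy" ([column, row] in pixels, amid what is visible of it).
- ctrl.landmark_of(camera, thing): "xy" ([column, row] in pixels: a listed point, or the origin of a listed thing).
The state is a dict: "time_s": time; "joints": joint angles; "dq": joint speeds; "tau": joint torques, N m; "position": TCP position; "orientation": TCP orientation; "ft_force": force on the tool from outside, world axes, zero at the start; "moment": the same for the moment, N m; "width": opening from 0.0 (shut) to 1.0 (fully open).
Only numpy, scipy, OpenCV 4.12 (cv2) and the standard library are available. Lean on these libraries where they do the work, as an engineer would, in place of code of your own. Each camera call takes 0.05 s, during which the arm holds its last target.

## Task

The stitching is done and the wound is to be dressed: push down the red lid, which stands ajar, until it stays latched shut, then push the green lid in and let go so that it springs ajar. Keep the dust out: never have the red and the green box open together, and leave the blue box shut.

Things in the scene. Friction and masses are not known exactly. Their poses are not given: they have to be found in the camera images.
- red_press (a point): White dot (20 mm) on the red lid, ajar at the start: where to push. Like all three, the box is white, fixed, 130 deep x 100 wide x 85 mm high, turned up to 14 degrees; flat lid 130 x 100 x 10 mm on top, hinged at the far edge. Dot centre is on the lid's upper face, mid-width, 25 mm from the near edge, 105 mm from the hinge. x: towards the hinge; z: out of the lid
- green_press (a point): Same dot on the green lid, shut at the start. Shut: lid level, dot 85 mm above the table; ajar: lid tilted up 31 degrees, dot about 140 mm up. Push-push latch on every box: push the dot down to 6 to 8 mm below its shut level (hard stop at 8 mm; takes 2 to 8 N) and let go: a shut lid springs up ajar behind the finger, an ajar one stays shut. Each full push toggles it
- blue_press (a point): Same dot on the blue lid of a third, like box: a bystander, latched shut at the start (dot 85 mm above the table) and to be left so

How it is judged:
On the way, in this order (a step that is already met when the one before it is completed fails the run):
1. the red lid is pushed shut (height (world z) of each of red_press, green_press below 0.089 m), for 0.1 s.
2. the green lid has sprung ajar (height (world z) of green_press above 0.112 m and height (world z) of red_press below 0.089 m), for 0.2 s.
At the end, for the whole second after the job is handed in: The red lid is latched shut (its dot no more than 89 mm above the table), the green lid stands ajar (its dot more than 112 mm above the table) and the blue lid is still shut (dot no more than 89 mm up) (all of step 2 and height (world z) of blue_press below 0.089 m); the robot touches nothing.
It fails at once if the blue box was opened (height (world z) of blue_press above 0.1 m).
It fails at once if the red and the green box were open together (height (world z) of each of red_press, green_press above 0.1 m).
It also fails if it takes over 40 s, if anything falls off the work surface, if the arm or the gripper's body presses on something with over 40 N, if the wrist force passes 120 N, or if a joint passes its speed limit or range.

## Working session

There is one attempt and no reset: what is moved stays moved. The work goes in short steps, Python scripts to look and compute and a shell command to move; the robot and the scene stay as the last step left them, time stands still between calls to the robot, and variables do not carry over. Pictures are saved under pics/ and viewed, and the job is handed in when it is done.

```bash
ls; mkdir -p pics; cat > h.py <<'E'
import numpy as np, cv2
from plant import ctrl
def K(p):
    f=200/np.tan(np.radians(p["vertical_fov"])/2); return f
def ray(p,xy):
    f=K(p); d=np.array([(xy[0]-p["cx"])/f,(xy[1]-p["cy"])/f,1]); R=np.array(p["R"]);t=np.array(p["t"])
    return -R.T@t, R.T@d
def atz(p,xy,z):
    o,d=ray(p,xy); return o+d*(z-o[2])/d[2]
def proj(p,X):
    c=np.array(p["R"])@np.array(X)+np.array(p["t"]); f=K(p); return [p["cx"]+f*c[0]/c[2],p["cy"]+f*c[1]/c[2]]
def tri(p1,a,p2,b):
    o1,d1=ray(p1,a);o2,d2=ray(p2,b)
    s=np.linalg.lstsq(np.c_[d1,-d2],o2-o1,rcond=None)[0]
    A=o1+s[0]*d1;B=o2+s[1]*d2
    return (A+B)/2,np.linalg.norm(A-B)
E
python3 - <<'E'
from h import *
np.set_printoptions(precision=4,suppress=True)
s=ctrl.state(); print(s)
for c in ["scene","top"]:
    im=ctrl.get_image(c); cv2.imwrite(f"pics/{c}0.png",im[:,:,::-1])
D={}
for n in ["red_press","green_press","blue_press"]:
    r={c:ctrl.landmark_of(c,n) for c in ["scene","top"]}
    print(n,r)
    for c in r:
        if r[c]: print(c,"z.085",atz(ctrl.camera_params(c),r[c][0]["xy"],.085),"z.14",atz(ctrl.camera_params(c),r[c][0]["xy"],.14))
    if all(r.values()): print(tri(ctrl.camera_params("scene"),r["scene"][0]["xy"],ctrl.camera_params("top"),r["top"][0]["xy"]))
print(ctrl.state()["time_s"])
E
```

```text
pics
{'time_s': 0.0, 'joints': array([ 1.1648,  0.69  , -0.1945,  1.5663,  0.1573,  0.9025, -0.2151]), 'dq': array([-0.0007,  0.0004,  0.0003,  0.0008,  0.0004, -0.0004,  0.0007]), 'tau': array([  0.0011, -53.9619,  -1.2666, -15.8549,   0.0091,   0.0095,
         0.    ]), 'position': array([ 0.2658, -0.565 ,  0.2305]), 'orientation': array([-3.0642, -0.685 ,  0.0009]), 'ft_force': array([-1.5664, -0.6639,  0.0957]), 'moment': array([ 0.0101,  0.0625, -0.0258]), 'width': 1.0018691014444785}
red_press {'scene': [{'xy': [223.6, 255.7], 'confidence': 0.8}], 'top': [{'xy': [438.6, 163.3], 'confidence': 0.56}]}
scene z.085 [ 0.5041 -0.1981  0.085 ] z.14 [ 0.5545 -0.2064  0.14  ]
top z.085 [ 0.5718 -0.2186  0.085 ] z.14 [ 0.5598 -0.204   0.14  ]
(array([ 0.5585, -0.2051,  0.1432]), np.float64(0.003988979387794493))
green_press {'scene': [{'xy': [318.9, 217.1], 'confidence': 0.71}], 'top': [{'xy': [308.8, 209.1], 'confidence': 0.81}]}
scene z.085 [0.5014 0.0088 0.085 ] z.14 [ 0.5521 -0.019   0.14  ]
top z.085 [0.4915 0.015  0.085 ] z.14 [0.4845 0.0149 0.14  ]
(array([0.4925, 0.0144, 0.0751]), np.float64(0.0012061154366951946))
blue_press {'scene': [], 'top': [{'xy': [195.8, 194.9], 'confidence': 0.66}]}
top z.085 [0.5189 0.2143 0.085 ] z.14 [0.5102 0.2018 0.14  ]
0.4
```

View pics/scene0.png

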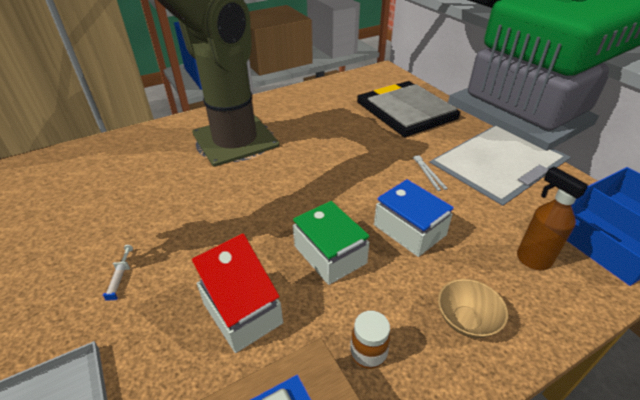

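View pics/top0.png

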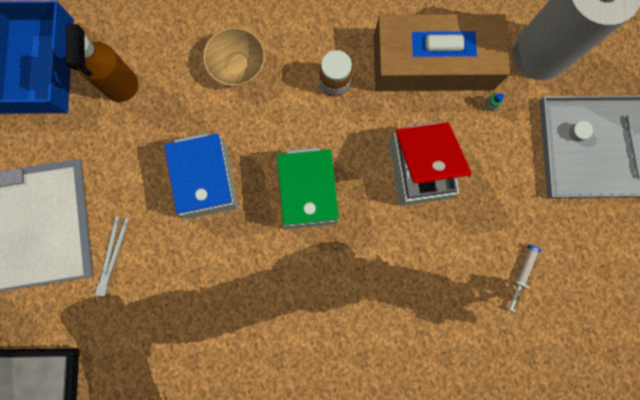

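The pictures show the red lid ajar, with its dot at scene (225,257) and top (438,166). Green is shut, with its dot at (319,215) and (310,208). Blue is shut, with its dot at (401,192) and (201,194). The hinges are on the +x side. I'll refine the dots and the lid directions from the image.

```bash
python3 - <<'E'
from h import *
np.set_printoptions(precision=4,suppress=True)
P={c:ctrl.camera_params(c) for c in ["scene","top"]}
seed={"red":{"scene":(225,257),"top":(438,166)},"green":{"scene":(319,215),"top":(310,208)},"blue":{"scene":(401,192),"top":(201,194)}}
for n in seed:
    q={}
    for c in seed[n]:
        im=cv2.imread(f"pics/{c}0.png"); x,y=seed[n][c]; w=im[y-9:y+10,x-9:x+10].min(2).astype(float)
        m=(w>0.5*w[9,9]).astype(np.uint8); k,l,st,ce=cv2.connectedComponentsWithStats(m)
        i=l[9,9]; q[c]=ce[i]+[x-9,y-9]; print(n,c,q[c],st[i][4])
    print(tri(P["scene"],q["scene"],P["top"],q["top"]),"top@.085",atz(P["top"],q["top"],.085),"top@.14",atz(P["top"],q["top"],.14))
im=cv2.imread("pics/top0.png"); hsv=cv2.cvtColor(im,cv2.COLOR_BGR2HSV)
for n,(lo,hi) in {"green":(50,75),"blue":(105,125)}.items():
    m=cv2.inRange(hsv,(lo,150,60),(hi,255,255)); m[:,:130]=0; m[:125]=0;m[240:]=0
    cs=max(cv2.findContours(m,0,2)[0],key=cv2.contourArea); b=cv2.boxPoints(cv2.minAreaRect(cs))
    print(n,[atz(P["top"],p,.085)[:2] for p in b])
m=cv2.inRange(hsv,(0,180,60),(6,255,255));m[:,:380]=0;m[:,480:]=0;m[220:]=0;m[:110]=0
cs=max(cv2.findContours(m,0,2)[0],key=cv2.contourArea); b=cv2.approxPolyDP(cv2.convexHull(cs),5,True)[:,0]
print(b,[(atz(P["top"],p,.085)[:2],atz(P["top"],p,.152)[:2]) for p in b])
E
```

```text
red scene [224.7581 256.8226] 124
red top [438.5155 165.3608] 97
(array([ 0.5565, -0.2047,  0.1381]), np.float64(0.0011199405298141377)) top@.085 [ 0.568  -0.2183  0.085 ] top@.14 [ 0.5562 -0.2037  0.14  ]
green scene [318.5 214.5] 64
green top [309.4492 207.8983] 118
(array([0.4935, 0.0131, 0.084 ]), np.float64(0.0014211901979772183)) top@.085 [0.4936 0.0138 0.085 ] top@.14 [0.4865 0.0138 0.14  ]
blue scene [400.614  192.2456] 57
blue top [200.9174 194.0331] 121
(array([0.5204, 0.2054, 0.0835]), np.float64(0.0007044000728231368)) top@.085 [0.5204 0.2053 0.085 ] top@.14 [0.5116 0.1934 0.14  ]
green [array([0.592 , 0.0729]), array([ 0.6012, -0.0266]), array([ 0.4738, -0.0369]), array([0.4651, 0.0606])]
blue [array([0.6122, 0.275 ]), array([0.6308, 0.1775]), array([0.505, 0.152]), array([0.4873, 0.2478])]
[[447 122]
 [470 174]
 [414 182]
 [396 130]] [(array([ 0.6482, -0.2376]), array([ 0.6277, -0.2183])), (array([ 0.5517, -0.274 ]), array([ 0.5386, -0.252 ])), (array([ 0.5382, -0.173 ]), array([ 0.5261, -0.1587])), (array([ 0.6341, -0.1443]), array([ 0.6147, -0.1322]))]
```

The measured heights agree: red 138 mm ajar, green 84 mm, blue 83.5 mm. Next I'll shut the fingers and hover over the red dot.

```bash
python3 -m handwheel '0.02 0.025 0 0 0 0; 0.04 0.05 0 0 0 0; 0.06 0.075 0 0 0 0; 0.08 0.1 0 0 0 0; 0.1 0.125 0 0 0 0; 0.12 0.15 0 0 0 0; 0.14 0.175 0 0 0 0; 0.16 0.2 0 0 0 0; 0.18 0.225 0 0 0 0; 0.2 0.25 0 0 0 0; 0.22 0.275 0 0 0 0; 0.24 0.3 0 0 0 0; 0.26 0.325 0 0 0 0; 0.275 0.345 -0.01 0 0 0; 0.285 0.355 -0.02 0 0 0; 0.29 0.361 -0.03 0 0 0; 0.29 0.361 -0.03 0 0 0; 0.29 0.361 -0.03 0 0 0; 0.29 0.361 -0.03 0 0 0' 1 40
python3 - <<'E'
from h import *
im=ctrl.get_image("scene"); cv2.imwrite("pics/scene1.png",im[:,:,::-1]); print(ctrl.state())
E
```

```text
time_s: 1.98
position: [0.5548, -0.207, 0.2013]
orientation: [3.066, 0.68, -0.003]
ft_force: [0.4, -0.4, -0.9]
width: -0.0
{'time_s': 2.0333, 'joints': array([ 0.35844394,  0.6798312 , -0.13859769,  1.70089365,  0.12749467,
        0.76972988, -0.97573112]), 'dq': array([ 0.00084668, -0.00605707, -0.00718665, -0.00369531, -0.00342349,
       -0.00036135, -0.00275645]), 'tau': array([-5.28732799e-01, -5.13201714e+01, -7.10888095e-01, -1.40385541e+01,
       -7.51502579e-03,  4.57631351e-03,  3.82416518e-03]), 'position': array([ 0.55505656, -0.20697807,  0.20156906]), 'orientation': array([ 3.06567987e+00,  6.79883065e-01, -1.28185588e-03]), 'ft_force': array([ 0.09838527,  0.13781077, -0.02821177]), 'moment': array([ 0.00446027, -0.02685016,  0.0359378 ]), 'width': 0.0003448345582685998}
```

View pics/scene1.png

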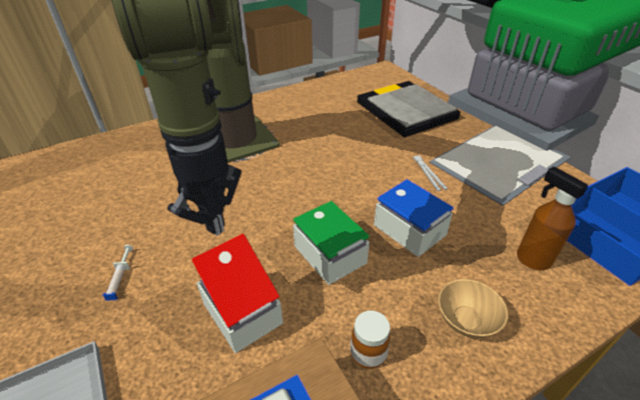

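The fingers are shut and over the red dot, with the tips at about (218,232). I'll press down to just above the shut level.

```bash
python3 -m handwheel '0 0.001 -0.015 0 0 0; 0 0.001 -0.03 0 0 0; 0 0.001 -0.04 0 0 0; 0 0.001 -0.05 0 0 0; -0.001 0.001 -0.058 0 0 0; -0.002 0.001 -0.066 0 0 0; -0.004 0.001 -0.074 0 0 0; -0.006 0.001 -0.082 0 0 0; -0.007 0.001 -0.09 0 0 0; -0.008 0.001 -0.097 0 0 0; -0.009 0.001 -0.104 0 0 0; -0.01 0.001 -0.11 0 0 0; -0.01 0.001 -0.115 0 0 0; -0.01 0.001 -0.118 0 0 0; -0.01 0.001 -0.118 0 0 0; -0.01 0.001 -0.118 0 0 0'
```

```text
time_s: 3.37
position: [0.5444, -0.2045, 0.0829]
orientation: [3.066, 0.684, -0.005]
ft_force: [-3.7, -2.1, 5.5]
width: 0.005
```

```bash
python3 -m handwheel '0 0 -0.002 0 0 0; 0 0 -0.004 0 0 0; 0 0 -0.005 0 0 0; 0 0 -0.006 0 0 0; 0 0 -0.006 0 0 0; 0 0 -0.006 0 0 0'
```

```text
time_s: 3.87
position: [0.5445, -0.2045, 0.0777]
orientation: [3.066, 0.684, -0.004]
ft_force: [-5.4, -1.6, 9.1]
width: -0.001
```

```bash
python3 -m handwheel '0 0 -0.001 0 0 0; 0 0 -0.0015 0 0 0; 0 0 -0.0015 0 0 0'; python3 -m handwheel '0 0 0.003 0 0 0; 0 0 0.006 0 0 0; 0 0 0.01 0 0 0; 0 0 0.015 0 0 0; 0 0 0.015 0 0 0; 0 0 0.015 0 0 0; 0 0 0.015 0 0 0'
```

```text
time_s: 4.12
position: [0.5445, -0.2045, 0.0773]
orientation: [3.065, 0.683, -0.004]
ft_force: [-7.2, -1.1, 18.5]
width: 0.002
time_s: 4.7
position: [0.5465, -0.203, 0.0906]
orientation: [-3.065, -0.686, -0.001]
ft_force: [0.4, 0.1, -0.0]
width: -0.0
```

```bash
python3 - <<'E'
from h import *
for c in ["scene","top"]:
    im=ctrl.get_image(c); cv2.imwrite(f"pics/{c}2.png",im[:,:,::-1])
E
```

```text
(no output)
```

View pics/scene2.png

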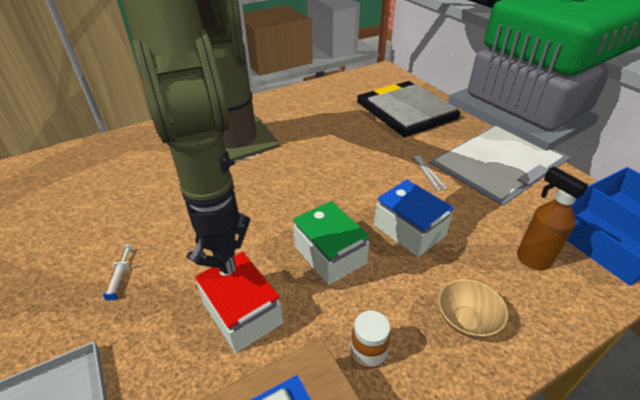

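The press met the hard stop (18 N). With the tip released at 91 mm the force is zero and the red lid is level. I'll lift, go over green and confirm red from above.

```bash
python3 -m handwheel '0 0 0.02 0 0 0; 0 0 0.04 0 0 0; 0 0 0.06 0 0 0; 0 0 0.08 0 0 0; -0.005 0.02 0.09 0 0 0; -0.01 0.04 0.09 0 0 0; -0.015 0.06 0.09 0 0 0; -0.02 0.085 0.09 0 0 0; -0.027 0.11 0.09 0 0 0; -0.034 0.14 0.09 0 0 0; -0.042 0.17 0.09 0 0 0; -0.048 0.2 0.08 0 0 0; -0.053 0.2165 0.06 0 0 0; -0.053 0.2165 0.06 0 0 0; -0.053 0.2165 0.06 0 0 0'
python3 - <<'E'
from h import *
for c in ["scene","top"]:
    im=ctrl.get_image(c); cv2.imwrite(f"pics/{c}3.png",im[:,:,::-1])
r=[ctrl.landmark_of(c,"red_press") for c in ("scene","top")]
print(r); 
if all(r): print(tri(ctrl.camera_params("scene"),r[0][0]["xy"],ctrl.camera_params("top"),r[1][0]["xy"]))
print(ctrl.state()["position"])
E
```

```text
time_s: 6.05
position: [0.4923, 0.0139, 0.1501]
orientation: [-3.065, -0.689, 0.004]
ft_force: [1.1, -0.5, 1.1]
width: -0.002
[[{'xy': [225.6, 271.0], 'confidence': 0.96}], [{'xy': [434.2, 178.2], 'confidence': 0.6}]]
(array([ 0.54408154, -0.20808233,  0.08896846]), np.float64(0.0006911894246815425))
[0.49397566 0.01136137 0.15135243]
```

View pics/scene3.png

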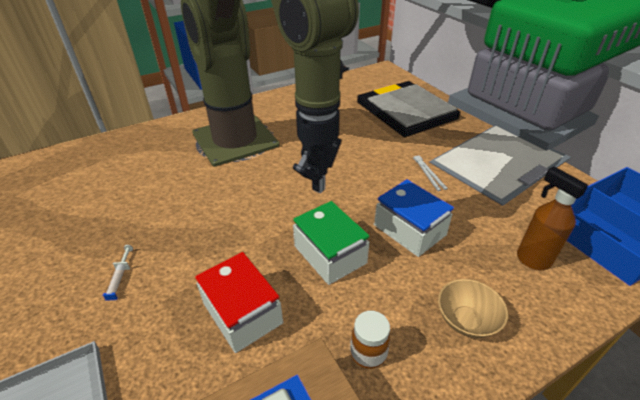

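The red lid lies level and latched: its dot is at (225,271), and the estimate of about 87 mm is within the noise of the shut level. Now I'll push green.

```bash
python3 -m handwheel '0 0 -0.015 0 0 0; 0 0 -0.03 0 0 0; 0 0 -0.045 0 0 0; 0 0 -0.055 0 0 0; 0 0 -0.062 0 0 0; 0 0 -0.066 0 0 0; 0 0 -0.069 0 0 0; 0 0 -0.071 0 0 0; 0 0 -0.0725 0 0 0; 0 0 -0.073 0 0 0; 0 0 -0.073 0 0 0'
```

```text
time_s: 7.17
position: [0.4931, 0.0123, 0.0785]
orientation: [3.065, 0.684, 0.0]
ft_force: [-1.6, -0.7, 5.7]
width: -0.002
```

```bash
python3 -m handwheel '0 0 -0.001 0 0 0; 0 0 -0.002 0 0 0; 0 0 -0.003 0 0 0; 0 0 -0.003 0 0 0'
```

```text
time_s: 7.5
position: [0.4932, 0.0122, 0.0767]
orientation: [3.065, 0.684, 0.001]
ft_force: [-4.1, -1.4, 18.1]
width: -0.001
```

That is the hard stop (18 N). I'll release it and lift well clear.

```bash
python3 -m handwheel '0 0 0.005 0 0 0; 0 0 0.015 0 0 0; 0 0 0.03 0 0 0; 0 0 0.05 0 0 0; 0 0 0.075 0 0 0; 0 0 0.1 0 0 0; 0 0 0.125 0 0 0; -0.02 0 0.15 0 0 0; -0.05 0 0.17 0 0 0; -0.07 0 0.18 0 0 0; -0.07 0 0.18 0 0 0; -0.07 0 0.18 0 0 0; -0.07 0 0.18 0 0 0; -0.07 0 0.18 0 0 0'
python3 - <<'E'
from h import *
for c in ["scene","top"]:
    im=ctrl.get_image(c); cv2.imwrite(f"pics/{c}4.png",im[:,:,::-1])
for n in ["red_press","green_press","blue_press"]:
    r=[ctrl.landmark_of(c,n) for c in ("scene","top")]
    print(n,r)
    if all(r): print(tri(ctrl.camera_params("scene"),r[0][0]["xy"],ctrl.camera_params("top"),r[1][0]["xy"]))
s=ctrl.state();print(s["position"],s["ft_force"],s["time_s"])
E
```

```text
time_s: 8.67
position: [0.4242, 0.0131, 0.2546]
orientation: [-3.066, -0.685, -0.001]
ft_force: [0.4, 1.0, -0.2]
width: 0.005
red_press [[{'xy': [226.1, 270.4], 'confidence': 0.89}], [{'xy': [434.3, 179.8], 'confidence': 0.86}]]
(array([ 0.541714  , -0.20751631,  0.08776334]), np.float64(0.0025904635231356484))
green_press [[{'xy': [225.6, 269.8], 'confidence': 0.61}], []]
blue_press [[{'xy': [398.5, 190.0], 'confidence': 0.77}, {'xy': [222.8, 270.4], 'confidence': 0.57}], [{'xy': [198.5, 193.0], 'confidence': 0.93}]]
(array([0.51910109, 0.20454693, 0.09036035]), np.float64(0.00873484091424244))
[0.42317835 0.01296038 0.25459506] [0.36882539 0.11228096 0.2252466 ] 9.0667
```

View pics/scene4.png

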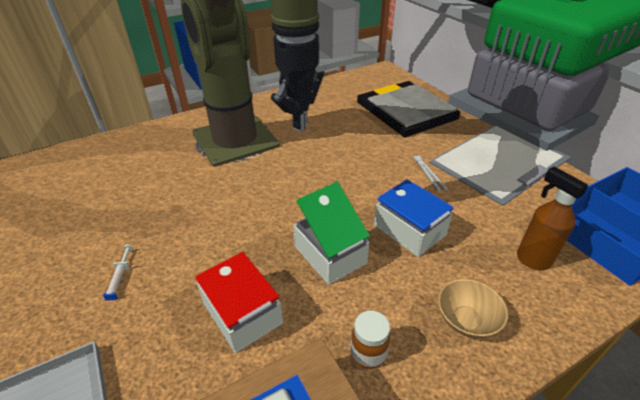

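View pics/top4.png

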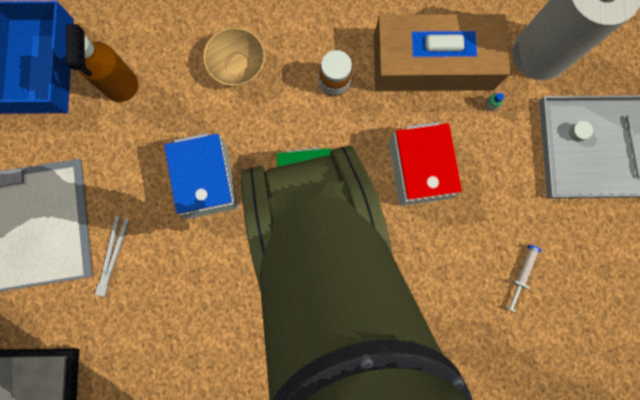

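The red and blue lids lie level, with the blue dot unchanged at (401,192) and (201,194). Green is ajar, with its dot at (324,200). The arm is clear. One last check of these dots by centroid before handing in.

```bash
python3 - <<'E'
from h import *
np.set_printoptions(precision=4,suppress=True)
P={c:ctrl.camera_params(c) for c in ["scene","top"]}
def cen(c,x,y):
    im=cv2.imread(f"pics/{c}4.png");w=im[y-9:y+10,x-9:x+10].min(2).astype(float)
    k,l,st,ce=cv2.connectedComponentsWithStats((w>0.5*w[9,9]).astype(np.uint8)); return ce[l[9,9]]+[x-9,y-9]
for n,a,b in [("red",(225,271),(433,182)),("blue",(401,192),(201,194))]:
    print(n,tri(P["scene"],cen("scene",*a),P["top"],cen("top",*b)))
print("green",cen("scene",324,200),"ajar pred",proj(P["scene"],[.4935+.015,.0135+.0015,.139]),"shut",proj(P["scene"],[.4935,.0135,.085]))
ctrl.close_job(); print(ctrl.state()["time_s"])
E
```

```text
red (array([ 0.5385, -0.2071,  0.084 ]), np.float64(0.0016486519429894397))
blue (array([0.5206, 0.2052, 0.0836]), np.float64(0.0011714728422579312))
green [323.7191 199.6742] ajar pred [np.float64(323.1290193243072), np.float64(198.3116405278553)] shut [np.float64(318.99264408303964), np.float64(214.06453909764855)]
the job is handed in; nothing more can be done
the job is handed in; nothing more can be done
```

I pushed the red lid down with shut fingers until it met its hard stop (about 18 N) and it stayed latched. I then pushed the green lid to its stop, let go, and it sprang ajar. I handed the job in at about 9 s, with the arm clear and no force at the wrist.

**Last checks, from the camera images:**
- **Red:** the dot is at 84 mm, so the lid is shut.
- **Blue:** the dot is at 83.6 mm and has not moved, so the lid is still shut.
- **Green:** the dot is at scene pixel (324, 200), within about 1.5 px of where an ajar lid should put it.

**Checks that disagreed or fell short:**
- **Network heights:** the network gave slightly high heights: red about 88 mm and blue about 90 mm, blue's with a 9 mm mismatch between views. I relied on the dot centroids instead.
- **Green not found:** the network did not find the green dot. In the scene view it took the red dot for it, and in the top view the arm hid it. Green's ajar state therefore rests on one camera view.

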